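# Clamp a casting mould in the screw jig

### The job

Gently push the two-part fish mould along the jig until it is fully home against the end stop. Then turn the clamp's wing knob clockwise until its rubber foot just touches the mould, and tighten it exactly one quarter turn beyond that touch, no more. Let go and leave the other things on the bench alone.

Things in the scene. Friction and masses are not known exactly. Their poses are not given: they have to be found in the camera images.
- bed: aluminium bed of the clamping jig, 320 x 110 x 10 mm, fixed to the bench. Origin on its underside (bench height) straight under the clamp's screw axis; +x points along the rails to the end stop. Two guide rails, 8 mm high above the bed, 77 mm apart inside, run from x = -190 to +55 mm; the stop is a crossbar with its face at x = +55 mm, 24 mm high.
- clamp: grey screw clamp fixed on the bed; origin and axes coincide with the bed's. A post behind the stop (x = +79 to +105 mm) carries an arm 34 mm wide, underside at z = 75 mm, top at 95 mm (x = -20 to +105 mm), through which the vertical screw passes at x = y = 0.
- screw_axis (a point): point on the screw axis at the top of the clamp's arm, 95 mm above the bench. Below the arm the screw carries a round rubber foot, 36 mm across. How far the foot hangs below the knob varies by up to 4 mm between starts and is not measured, so the touch must be felt. It starts 1 to 6 mm above the height of the mould's plywood plate, so the mould slides in under it.
- knob_grip (a point): centre of the wing knob's bar, where to grip it: a black bar 64 mm long, 12 mm thick, 24 mm high (12 mm above and below this point), on the screw axis over the arm, about 138 mm above the bench. It sinks as the screw goes down.
- knob (a joint): angle of the wing knob (rad), growing clockwise seen from above (tightening); at 0 the bar lies along the bed's x axis. The screw advances 12 mm per turn and stays where it is left. Free turning takes about 0.05 N m; past the touch it grows, by 0.1 N m within about 0.3 rad and by about 0.3 N m at a quarter turn, where the clamp presses with 43 N (15 N per rad). Start to touch: 0.5 to 3.2 rad.
- mould_tail (a point): centre of the mould's flat tail end face, the face to push on: 52 mm wide, 30 mm high, 15 mm above the mould's underside, facing the bed's -x. The mould starts 35 to 60 mm short of home; home, this point is at x = -105 mm in the bed's frame.
- mould: two-part fish mould, green fibreglass, 160 mm long, 0.3 to 0.65 kg, loose between the rails, head to the stop. Origin on its underside under the middle of its plywood plate, 105 mm ahead of the tail face and 55 mm behind the head; x towards the head. Flange 72 mm wide, 18 mm high; the flat plate on top, 56 x 40 mm, 36 mm above the underside, takes the clamp's foot.
- spare_b: bystander, leave alone: another spare mould half, 160 x 55 x 26 mm, farther to the left
- tin_open: bystander, leave alone: an empty open steel tin, 90 mm wide, 60 mm high
- tin_shut: bystander, leave alone: a closed steel paint tin, 90 mm wide, 110 mm high
- brush: bystander, leave alone: a paint brush lying flat, about 200 mm long
- drill: bystander, leave alone: a cordless drill standing on its battery, 195 mm high
- spare_a: bystander, leave alone: a spare open mould half, 160 x 55 x 26 mm, lying beside the jig on its left (+y) side
- scraper: bystander, leave alone: a scraper with wooden handle, 150 mm long, lying beside the jig on its right (-y) side
Things that resemble listed ones, but are neither listed nor needed, are in the scene too. What is shaped like the mould but orange is not meant.

How it is judged:
By the outcome, as a careful person would: the job done as asked, in the order asked, and still so for the second after the job is handed in, with the robot touching nothing.
It also fails if it takes over 72 s, if anything falls off the work surface, if the arm or the gripper's body presses on something with over 40 N, if the wrist force passes 120 N, or if a joint passes its speed limit or range.

### The arm

A 7-joint arm with a two-finger parallel gripper is mounted at the origin on the work surface. World frame = base frame: x ahead of the robot, y to its left, z up, the work surface at z = 0. Lengths are in m, angles in rad, forces in N, time in s.
With the tool pointing down it reaches from about 0.4 to 0.85 m from the base axis. Payload 10.4 kg.
Tool frame: the origin (TCP) lies at the very end of the fingers, on their centre line; the grasp point (between the pads) lies 19 mm behind it; z points along the fingers, y is the line along which they close (so a half turn about z gives the same grasp; the last joint's range is limited). The gripper opens to 87 mm and grips with 3 to 60 N. Pads are 19 mm wide; open, the fingers measure 117 mm over their backs; the gripper's body (75 mm by 190 mm) begins 51 mm behind the grasp point.
Start: joints at [-1.341, 0.332, -0.065, 1.46, 0.022, 1.35, -0.088], TCP at [0.156, 0.605, 0.223] pointing down, gripper open.
Joint ranges: [-2.6, 2.6], [-0.5, 2.12], [-1.47, 1.34], [0.16, 2.42], [-1.27, 4.41], [0.06, 2.06], [-2.6, 2.6]. Speed limits (rad/s): [2.22, 2.22, 2.79, 2.79, 3.14, 3.14, 3.14].

### API

Orientations are given as a unit quaternion [x, y, z, w].
In Python, from bench import r gives the robot as it stands.
- The arm moves only by the shell command python3 -m crank 'ROWS' [FORCE]. ROWS is JSON, a list that holds one entry, the list of rows, each a list of 5 numbers: the shift along the tool's x, y, z in mm, then the turn about the tool's z in degrees, then the opening, from -1 (shut) to 1 (fully open). A call has 1 to 20 rows; each row is the pose to reach, as a shift and turn from the pose commanded when the call began, along the tool's axes at that moment; what a row does not reach only later rows make up. A row lasts 1/10 s, in which the tool goes at most 50 mm and 8.59 degrees, less where a joint would pass 70% of its speed; a pose out of reach is approached as far as the arm can. A call with a gripper value outside its range is refused whole. The fingers move at their own pace and stop on an object; FORCE is the grip in N (left out, the last holds). Time passes only in rows, so rows that repeat a pose let the fingers close. It gives the time, the measured TCP pose, the force, the opening and the grip force at its end, in the units of the state.
- r.read_state(): the state, without advancing time (a new reading comes with each control period).
- r.camera(name): name is "scene" or "top"; returns a dict with "image" (400x640x3 uint8, red, green, blue), "vfov" (degrees; the focal length in pixels is half the picture's height over the tangent of half this angle, whatever the lens; pixels are square), "cx", "cy" (the principal point, pixels), "eye" and "attitude" of the camera in the world. Camera axes: x right, y down, z forward; pixel columns grow to the right and rows downward; lengths in m; the calibration is good to about 2 mm. A picture is of the moment at which its call begins. There is no depth.
- r.close_job(): hands the job in; it is judged then, once.
The state is a dict: "time": time; "joint_positions": joint angles; "joint_vel": joint speeds; "joint_torque": joint torques, N m; "ee_pos": TCP position; "eef_rot": TCP orientation; "ft_force": force on the tool from outside, world axes, zero at the start; "torque": the same for the moment, N m; "width": finger opening in m; "grip_force": force on a finger pad.
Only numpy, scipy, OpenCV 4.12 (cv2) and the standard library are available. Lean on these libraries where they do the work, as an engineer would, in place of code of your own. Each camera call takes 0.05 s, during which the arm holds its last target. There are 200 camera calls.

## Working session

There is one attempt and no reset: what is moved stays moved. The work goes in short steps, Python scripts to look and compute and a shell command to move; the robot and the scene stay as the last step left them, time stands still between calls to the robot, and variables do not carry over. Pictures are saved under pics/ and viewed, at most 10 in all, crops included, and the job is handed in when it is done.

```bash
mkdir -p pics
python3 - <<'E'
from bench import r
import cv2
for n in("scene","top"):
    c=r.camera(n); cv2.imwrite(f"pics/{n}0.png",c["image"][:,:,::-1]); print(n,[(k,c[k]) for k in c if k!="image"])
print(r.read_state())
E
```

```text
scene [('vfov', 44.07693456274479), ('cx', 323.4795569391671), ('cy', 204.42756779027977), ('eye', array([1.26365866, 0.17334532, 1.28435733])), ('attitude', array([ 0.5883506 ,  0.75564082, -0.22377853, -0.18103506]))]
top [('vfov', 52.321420172371916), ('cx', 329.7985713389878), ('cy', 196.1981601099614), ('eye', array([0.36863755, 0.00333768, 1.43546759])), ('attitude', array([ 0.70665126, -0.70645199,  0.02877075, -0.02723647]))]
{'time': 0.1, 'joint_positions': array([-1.34062844,  0.33279867, -0.06468844,  1.46083682,  0.02159571,
        1.34986734, -0.08851759]), 'joint_vel': array([ 0.00102098, -0.00118645,  0.00123508, -0.0018706 ,  0.00035181,
       -0.00010122, -0.00037336]), 'joint_torque': array([ 1.40048669e-03, -6.24545217e+01,  2.45968188e-02, -3.90713096e+01,
       -6.13806839e-02,  3.65757232e-02,  4.22666471e-05]), 'ee_pos': array([0.15622872, 0.60482217, 0.2218495 ]), 'eef_rot': array([ 1.26053037e-01,  9.92023318e-01, -6.05450706e-04, -5.04057667e-05]), 'ft_force': array([-0.20018295,  0.66131368,  0.58685157]), 'torque': array([0.00160421, 0.03821496, 0.00110212]), 'grip_force': 0.0, 'width': 0.08727562162214121}
```

View pics/scene0.png

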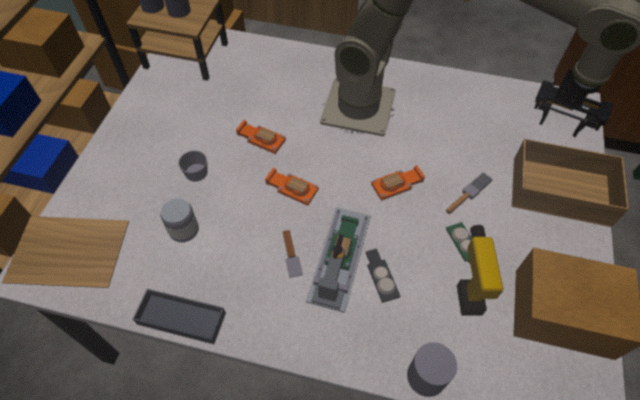

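View pics/top0.png

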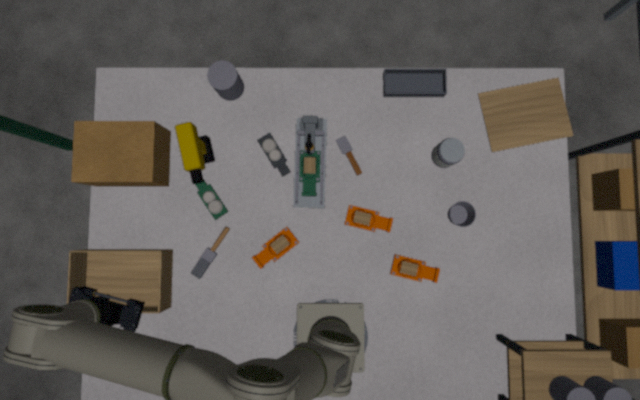

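Scene: jig runs from about (352,212) to (326,305), with the green mould at (345,240) and the clamp at (333,275). Top: jig at (310,115–207), stop end up. The orange decoys are off to the sides. I'll zoom in on both views.

```bash
cat > h.py <<'E'
from bench import r
import numpy as np, cv2
from scipy.spatial.transform import Rotation as R
def ray(c,u,v):
    h=c["image"].shape[0]; f=h/2/np.tan(np.radians(c["vfov"])/2)
    return R.from_quat(c["attitude"]).apply([(u-c["cx"])/f,(v-c["cy"])/f,1])
def plane(c,u,v,z):
    d=ray(c,u,v); return c["eye"]+d*(z-c["eye"][2])/d[2]
def proj(c,p):
    h=c["image"].shape[0]; f=h/2/np.tan(np.radians(c["vfov"])/2)
    q=R.from_quat(c["attitude"]).inv().apply(np.array(p)-c["eye"]); return f*q[0]/q[2]+c["cx"],f*q[1]/q[2]+c["cy"]
def tri(c1,p1,c2,p2):
    a=ray(c1,*p1);b=ray(c2,*p2)
    s=np.linalg.lstsq(np.c_[a,-b],c2["eye"]-c1["eye"],rcond=None)[0]
    x=c1["eye"]+a*s[0];y=c2["eye"]+b*s[1]; return (x+y)/2,np.linalg.norm(x-y)
E
python3 - <<'E'
from h import *
t=r.camera("top");s=r.camera("scene")
a=cv2.resize(t["image"][105:215,285:340],None,fx=5,fy=5,interpolation=cv2.INTER_CUBIC)
b=cv2.resize(s["image"][202:312,300:378],None,fx=5,fy=5,interpolation=cv2.INTER_CUBIC)
cv2.imwrite("pics/crop1.png",np.hstack([a,b])[:,:,::-1])
print(a.shape,b.shape, R.from_quat(t["attitude"]).as_matrix().round(3))
E
```

```text
(550, 275, 3) (550, 390, 3) [[ 0.    -0.997  0.079]
 [-1.    -0.    -0.002]
 [ 0.002 -0.079 -0.997]]
```

View pics/crop1.png

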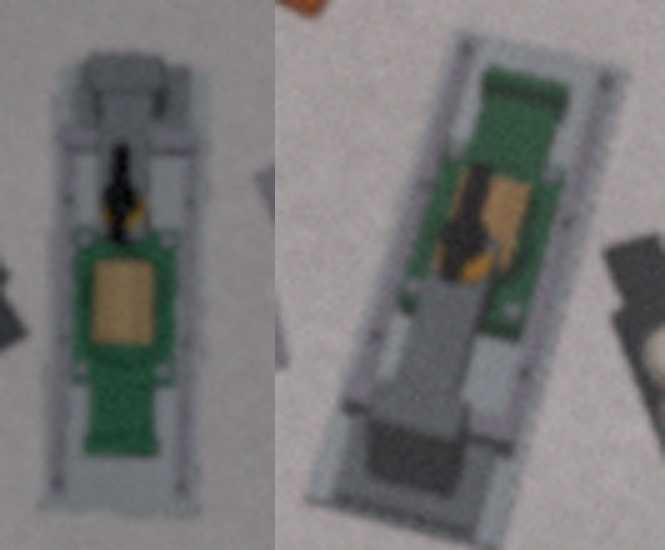

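Left half (top view): the knob bar runs from (122,148) to (118,240), nearly along the jig. The plate is at (123,303) and the mould tail edge at (121,453); the stop face is at y≈150. Right half (scene view): the tail end is at (525,72) and the bar runs from (478,170) to (467,245). Next I'll turn these into positions.

Run:
```python
from h import *
t=r.camera("top");s=r.camera("scene")
T=lambda x,y:((x+.5)/5-.5+285,(y+.5)/5-.5+105)
S=lambda x,y:((x-275+.5)/5-.5+300,(y+.5)/5-.5+202)
P=lambda n,p:print(n,np.round(np.array(p)*1000,1))
for n,p,z in [("bedBL",(40,512),.01),("bedBR",(198,514),.01),("bedTL",(57,65),.01),("bedTR",(213,66),.01),("stopL",(62,151),.034),("stopR",(198,153),.034),("knobfar",(122,148),.15),("knobnear",(118,240),.15),("plate",(123,303),.046),("tail",(121,453),.025),("tailbot",(121,455),.04)]: P(n,plane(t,*T(*p),z))
for n,p,z in [("bedTL",(460,30),.01),("bedTR",(632,65),.01),("bedBL",(308,500),.01),("bedBR",(497,548),.01),("tail top",(525,70),.04),("knob near",(478,170),.15),("knobfar",(467,235),.15)]: P("S "+n,plane(s,*S(*p),z))
# green mask, top
im=t["image"]; hsv=cv2.cvtColor(im,cv2.COLOR_RGB2HSV)
m=cv2.inRange(hsv,(55,80,30),(90,255,255));m[:, :290]=0;m[:,335:]=0
v,u=np.nonzero(m);k=(v>105)&(v<215);u,v=u[k],v[k]
for row in range(v.min(),v.max()+1): print(row,u[v==row].min(),u[v==row].max(),end="; ")
m=(im.max(2)<55); v,u=np.nonzero(m);k=(v>125)&(v<160)&(u>300)&(u<318);u,v=u[k],v[k]
print("knob px",len(u),u.mean(),v.mean(),np.linalg.eigh(np.cov(u,v))); P("knob",plane(t,u.mean(),v.mean(),.145))
```

```text
bedBL [443.8 130.6  10. ]
bedBR [442.4  19.9  10. ]
bedTL [762.9 120.8  10. ]
bedTR [762.3   9.6  10. ]
stopL [695.1 115.   34. ]
stopR [693.7  19.9  34. ]
knobfar [670.   67.3 150. ]
knobnear [610.4  69.6 150. ]
plate [586.   71.3  46. ]
tail [484.1  73.3  25. ]
tailbot [481.5  72.5  40. ]
S bedTL [444.9  24.1  10. ]
S bedTR [443.6 131.7  10. ]
S bedBL [764.4  13.5  10. ]
S bedBR [765.8 119.8  10. ]
S tail top [482.2  71.6  40. ]
S knob near [618.5  69.9 150. ]
S knobfar [657.8  73.  150. ]
152 314 316; 153 304 316; 154 302 317; 155 301 319; 156 301 319; 157 301 319; 158 300 319; 159 300 319; 160 300 319; 161 300 319; 162 301 319; 163 300 319; 164 300 319; 165 300 318; 166 300 318; 167 300 319; 168 300 319; 169 300 318; 170 300 319; 171 300 318; 172 300 319; 173 300 318; 174 300 318; 175 300 318; 176 301 318; 177 303 316; 178 303 315; 179 303 315; 180 302 315; 181 303 316; 182 304 315; 183 304 314; 184 304 314; 185 304 314; 186 304 314; 187 304 314; 188 303 314; 189 303 314; 190 303 314; 191 303 314; 192 303 314; 193 302 315; 194 302 315; 195 305 313; knob px 97 308.7113402061856 144.43298969072166 EighResult(eigenvalues=array([ 2.71649222, 35.15571568]), eigenvectors=array([[-0.99821072, -0.05979434],
       [-0.05979434,  0.99821072]]))
knob [637.8  68.3 145. ]
```

```bash
python3 -m crank '[[[-36,-27,0,-1,-1],[-71,-54,0,-3,-1],[-107,-81,0,-4,-1],[-142,-108,0,-5,-1],[-178,-135,0,-6,-1],[-213,-162,0,-7,-1],[-249,-189,0,-8,-1],[-276,-231,0,-9,-1],[-303,-273,0,-10,-1],[-330,-315,0,-11,-1],[-357,-357,0,-12,-1],[-385,-399,0,-12.6,-1],[-412,-440,0,-12.6,-1],[-412,-440,0,-12.6,-1],[-412,-440,0,-12.6,-1]]]' 20; python3 -c "
from h import *
s=r.read_state();print(s['joint_positions'],s['ee_pos'],R.from_quat(s['eef_rot']).as_matrix().round(4),s['width'])"
```

```text
time: 1.8
ee_pos: [0.4453, 0.0753, 0.2227]
eef_rot: [0.018, 1.0, 0.0, 0.0]
ft_force: [-0.9, 1.1, 1.1]
width: 0.0004
grip_force: 0.0
[-0.70274703 -0.08036699  0.41684997  1.91303872  0.03311241  1.30183195
  1.23942323] [0.44532792 0.07529654 0.2226717 ] [[-9.994e-01  3.550e-02  2.000e-04]
 [ 3.550e-02  9.994e-01  7.000e-04]
 [-2.000e-04  7.000e-04 -1.000e+00]] 0.00041083005305119185
```

```bash
python3 -m crank '[[[0,0,45,0,-1],[0,0,90,0,-1],[0,0,135,0,-1],[0,0,170,0,-1],[0,0,190,0,-1],[0,-1,200,0,-1],[0,-1,205,0,-1],[-8,-1,205,0,-1],[-16,-1,205,0,-1],[-20,-1,205,0,-1],[-20,-1,205,0,-1]]]'
python3 - <<'E'
from h import *
t=r.camera("top");s=r.camera("scene")
a=cv2.resize(t["image"][105:215,285:340],None,fx=5,fy=5,interpolation=cv2.INTER_CUBIC)
b=cv2.resize(s["image"][202:312,300:378],None,fx=5,fy=5,interpolation=cv2.INTER_CUBIC)
cv2.imwrite("pics/crop2.png",np.hstack([a,b])[:,:,::-1])
E
```

```text
time: 2.9
ee_pos: [0.4664, 0.0745, 0.0182]
eef_rot: [0.017, 1.0, 0.0, 0.001]
ft_force: [0.7, 0.2, 0.6]
width: 0.0003
grip_force: 0.0
```

View pics/crop2.png

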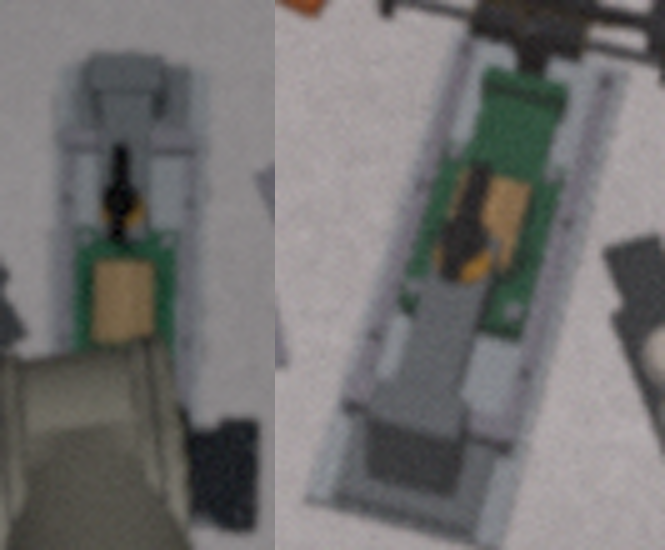

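The finger stands centred behind the mould's tail (scene crop, finger at (533,55)), inside the rails. Pushing slowly.

```bash
python3 -m crank '[[[-3,0,0,0,-1],[-6,0,0,0,-1],[-9,0,0,0,-1],[-12,0,0,0,-1],[-15,0,0,0,-1],[-18,0,0,0,-1],[-21,0,0,0,-1],[-24,0,0,0,-1],[-27,0,0,0,-1],[-30,0,0,0,-1],[-33,0,0,0,-1],[-36,0,0,0,-1],[-39,0,0,0,-1],[-42,0,0,0,-1],[-45,0,0,0,-1],[-47,0,0,0,-1],[-49,0,0,0,-1]]]'; python3 -m crank '[[[-1,0,0,0,-1],[-2,0,0,0,-1]]]'; python3 -m crank '[[[-1,0,0,0,-1],[-2,0,0,0,-1]]]'; python3 -m crank '[[[-1,0,0,0,-1],[-2,0,0,0,-1]]]'
```

```text
time: 4.7
ee_pos: [0.5142, 0.0728, 0.0176]
eef_rot: [0.016, 1.0, 0.0, -0.0]
ft_force: [-1.9, 0.8, -0.2]
width: 0.0002
grip_force: 1.3
time: 4.9
ee_pos: [0.5161, 0.0728, 0.0176]
eef_rot: [0.016, 1.0, 0.0, -0.0]
ft_force: [-3.0, -0.5, -0.1]
width: 0.0008
grip_force: 1.5
time: 5.1
ee_pos: [0.5181, 0.0727, 0.0176]
eef_rot: [0.016, 1.0, 0.0, -0.0]
ft_force: [-2.4, 0.9, 0.1]
width: 0.0007
grip_force: 1.5
time: 5.3
ee_pos: [0.5201, 0.0727, 0.0176]
eef_rot: [0.016, 1.0, 0.0, -0.0]
ft_force: [-2.9, 0.0, 1.6]
width: 0.0008
grip_force: 1.6
```

Sliding friction is about 2.5 N. I'll creep on until the stop is felt.

```bash
for i in 1 2; do python3 -m crank '[[[-1,0,0,0,-1],[-2,0,0,0,-1]]]' | sed -n 2,4p; done;  python3 -m crank '[[[-0.5,0,0,0,-1],[-1,0,0,0,-1]]]'| sed -n 2,4p;  python3 -m crank '[[[-0.5,0,0,0,-1],[-1,0,0,0,-1]]]'| sed -n 2,4p
```

```text
ee_pos: [0.5222, 0.0726, 0.0176]
eef_rot: [0.016, 1.0, 0.0, -0.0]
ft_force: [-3.5, 0.7, 1.0]
ee_pos: [0.5242, 0.0725, 0.0176]
eef_rot: [0.016, 1.0, 0.0, -0.0]
ft_force: [-4.4, 0.3, 1.8]
ee_pos: [0.5251, 0.0725, 0.0176]
eef_rot: [0.016, 1.0, 0.0, -0.0]
ft_force: [-4.4, 0.6, 1.9]
ee_pos: [0.5261, 0.0725, 0.0176]
eef_rot: [0.016, 1.0, 0.0, -0.0]
ft_force: [-3.6, 0.6, 2.6]
```

```bash
for i in 1 2 3; do python3 -m crank '[[[-0.5,0,0,0,-1],[-1,0,0,0,-1]]]'| sed -n 2,4p; done
```

```text
ee_pos: [0.5271, 0.0724, 0.0176]
eef_rot: [0.016, 1.0, 0.0, -0.0]
ft_force: [-4.5, 0.2, 2.8]
ee_pos: [0.5281, 0.0724, 0.0175]
eef_rot: [0.016, 1.0, 0.0, -0.0]
ft_force: [-3.8, 0.7, 2.6]
ee_pos: [0.5288, 0.0724, 0.0175]
eef_rot: [0.016, 1.0, 0.0, -0.0]
ft_force: [-7.6, 0.8, 5.2]
```

```bash
python3 -m crank '[[[-0.5,0,0,0,-1],[-1,0,0,0,-1],[-1,0,0,0,-1]]]'| sed -n 2,4p;python3 -m crank '[[[-0.5,0,0,0,-1],[-0.5,0,0,0,-1]]]'| sed -n 2,4p
```

```text
ee_pos: [0.5288, 0.0724, 0.0172]
eef_rot: [0.016, 1.0, 0.0, -0.001]
ft_force: [-9.7, -0.8, 6.6]
ee_pos: [0.5288, 0.0724, 0.0171]
eef_rot: [0.016, 1.0, 0.0, -0.002]
ft_force: [-11.9, -0.2, 8.1]
```

```bash
python3 -m crank '[[[4,0,0,0,-1],[15,0,0,0,-1],[40,0,0,0,-1],[60,0,-45,0,-1],[60,0,-95,0,-1],[60,0,-145,0,1],[60,0,-180,0,1],[60,0,-180,0,1]]]'
python3 - <<'E'
from h import *
t=r.camera("top");s=r.camera("scene")
a=cv2.resize(t["image"][105:215,285:340],None,fx=5,fy=5,interpolation=cv2.INTER_CUBIC)
b=cv2.resize(s["image"][202:312,300:378],None,fx=5,fy=5,interpolation=cv2.INTER_CUBIC)
cv2.imwrite("pics/crop3.png",np.hstack([a,b])[:,:,::-1])
im=t["image"]
m=(im.max(2)<55); v,u=np.nonzero(m);k=(v>125)&(v<160)&(u>300)&(u<318);u,v=u[k],v[k]
print("T knob",len(u),u.mean(),v.mean(),plane(t,u.mean(),v.mean(),.145))
print(proj(t,(.6395,.07,.15)),proj(t,(.6435,.07,.15)))
E
```

```text
time: 8.0
ee_pos: [0.4731, 0.0748, 0.2025]
eef_rot: [0.017, 1.0, 0.002, 0.004]
ft_force: [0.5, 0.2, -0.6]
width: 0.0168
grip_force: 0.0
T knob 96 308.2708333333333 144.53125 [0.63751273 0.06971265 0.145     ]
(np.float64(308.1047742806468), np.float64(143.5969094242642)) (np.float64(308.1102893719467), np.float64(142.36374008593893))
```

View pics/crop3.png

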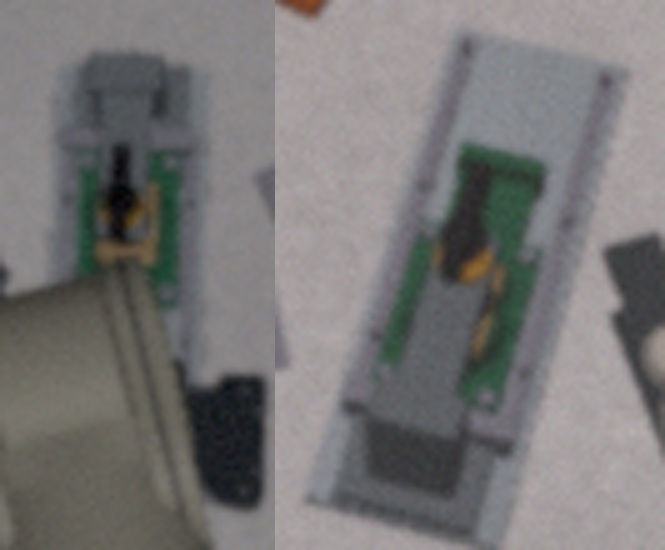

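The mould's flange reaches the stop bar (left crop, y≈152), and the tail has moved well in under the clamp arm. The bar is still lengthwise at (120,195). Next I'll go above the knob.

```bash
python3 -m crank '[[[-40,0,0,0,1],[-80,0,0,0,1],[-120,0,0,0,1],[-150,1,0,0,1],[-167,1,0,0,1],[-167,1,0,0,1],[-167,1,0,0,1]]]' 20
python3 - <<'E'
from h import *
s=r.read_state();print(s['joint_positions'],s['ee_pos'],R.from_quat(s['eef_rot']).as_matrix().round(4),s['width'],s['torque'])
E
```

```text
time: 8.8
ee_pos: [0.6365, 0.0693, 0.1957]
eef_rot: [0.017, 1.0, -0.001, -0.001]
ft_force: [0.2, 0.2, 0.3]
width: 0.0804
grip_force: 0.0
[-0.56821676  0.40970972  0.51856795  1.4770497  -0.20477986  1.31184299
  1.50480036] [0.6365296  0.06926396 0.19572024] [[-0.9994  0.0337 -0.0026]
 [ 0.0337  0.9994 -0.0011]
 [ 0.0025 -0.0012 -1.    ]] 0.08036668235054395 [-0.00468618 -0.02833132  0.05143559]
```

```bash
python3 -m crank '[[[-3.5,0.7,0,0,1],[-3.5,0.7,30,0,1],[-3.5,0.7,55,0,1],[-3.5,0.7,70,0,1],[-3.5,0.7,77,0,1],[-3.5,0.7,77,0,1],[-3.5,0.7,77,0,1]]]' 20
python3 - <<'E'
from h import *
for i in range(5):
    s=r.read_state();print(s['ee_pos'],s['ft_force'],s['torque']); r.camera("scene")
E
python3 -m crank '[[[0,0,0,0,-0.4],[0,0,0,0,-1],[0,0,0,0,-1],[0,0,0,0,-1],[0,0,0,0,-1],[0,0,0,0,-1]]]' 20
python3 - <<'E'
from h import *
for i in range(3):
    s=r.read_state();print(s['ee_pos'],s['ft_force'],s['torque']); r.camera("scene")
E
```

```text
time: 9.5
ee_pos: [0.6416, 0.0704, 0.1217]
eef_rot: [0.016, 1.0, 0.0, 0.001]
ft_force: [0.7, -1.2, 0.2]
width: 0.0872
grip_force: 0.0
[0.64161876 0.07041309 0.12166902] [ 0.7474693  -1.1519119   0.24377606] [ 0.11199172 -0.00179991 -0.00788535]
[0.64175323 0.07040145 0.12184339] [ 0.23136736 -0.18084484  0.5293686 ] [0.05014774 0.0091096  0.00667453]
[0.64177403 0.07039261 0.12183234] [ 0.43771881  0.64172674 -0.31085583] [ 0.0223486   0.02491388 -0.01422883]
[0.64169881 0.0703836  0.12167677] [-0.36940188 -0.46046354 -0.8428039 ] [ 0.04074078  0.00932503 -0.0319504 ]
[0.64156298 0.07037175 0.121453  ] [-0.48564514  0.91837786 -1.18732123] [ 0.05211225 -0.00377348 -0.02057024]
time: 10.35
ee_pos: [0.6411, 0.0704, 0.1205]
eef_rot: [0.016, 1.0, 0.0, 0.0]
ft_force: [0.6, 0.4, 0.3]
width: 0.0469
grip_force: 0.0
[0.64110754 0.07036993 0.12054827] [0.57409752 0.38025895 0.31779505] [ 0.01356301 -0.00909046 -0.03480496]
[0.64106955 0.07034142 0.12049947] [ 0.11724903 -0.17790529 -0.31465847] [ 0.01265485 -0.02305489 -0.05039076]
[0.64107861 0.07033022 0.12053751] [ 0.43960511 -0.26185006  0.1630386 ] [0.01618266 0.0121244  0.01067577]
```

```bash
python3 -m crank '[[[0,0,0,0,-1],[0,0,0,0,-1],[0,0,0,0,-1],[0,0,0,0,-1],[0,0,0,0,-1],[0,0,0,0,-1]]]' 20
cat > av.py <<'E'
from h import *
f=[];m=[]
for i in range(6):
    r.camera("scene");s=r.read_state();f.append(s['ft_force']);m.append(s['torque'])
M=R.from_quat(s['eef_rot']).as_matrix()
print("t%.2f"%s['time'],"pos",(s['ee_pos']*1e3).round(2),"yaw %.2f"%np.degrees(np.arctan2(M[1,0],M[0,0])),"w %.4f g %.1f"%(s['width'],s['grip_force']),"F",np.mean(f,0).round(2),"M",np.mean(m,0).round(3),"sd",np.std(m,0)[2].round(3),"j7 %.2f"%s['joint_positions'][6])
E
python3 av.py
```

```text
time: 11.1
ee_pos: [0.6411, 0.0704, 0.1205]
eef_rot: [0.016, 1.0, 0.0, -0.0]
ft_force: [-0.3, -0.7, -0.6]
width: 0.0247
grip_force: 20.0
t11.40 pos [641.07  70.38 120.5 ] yaw 178.11 w 0.0247 g 20.0 F [0.29 0.29 0.04] M [ 0.015  0.003 -0.008] sd 0.02 j7 1.53
```

Run:
```python
from h import *
s=r.camera("scene")["image"]; 
b=cv2.resize(s[215:305,295:385],None,fx=6,fy=6,interpolation=cv2.INTER_CUBIC)
cv2.imwrite("pics/crop4.png",np.clip(b.astype(float)*1.8,0,255).astype(np.uint8)[:,:,::-1])
```

```text
(no output)
```

View pics/crop4.png

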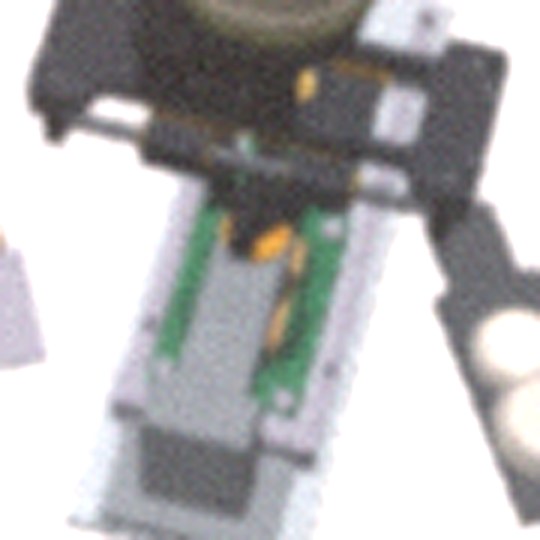

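The bar is hidden by the gripper. A width of 24.7 mm means the fingertips have met a round hub under the bar, where the orange mark is. I'll raise the grip so that only the 12 mm bar is between the pads.

```bash
python3 -m crank '[[[0,0,0,0,-0.2],[0,0,0,0,-0.2],[0,0,-5,0,-0.2],[0,0,-9,0,-0.2],[0,0,-9,0,-0.2],[0,0,-9,0,-1],[0,0,-9,0,-1],[0,0,-9,0,-1],[0,0,-9,0,-1],[0,0,-9,0,-1],[0,0,-9,0,-1]]]' 20; python3 av.py
```

```text
time: 12.55
ee_pos: [0.641, 0.0704, 0.1294]
eef_rot: [0.016, 1.0, 0.0, -0.0]
ft_force: [-0.0, 0.7, -1.1]
width: 0.0117
grip_force: 20.0
t12.85 pos [640.99  70.41 129.41] yaw 178.12 w 0.0117 g 20.0 F [-0.05  0.7  -1.05] M [0.041 0.055 0.016] sd 0.024 j7 1.53
```

```bash
python3 -m crank '[[[0,0,0,0,-1],[0,0,0.2,6,-1],[0,0,0.4,12,-1],[0,0,0.6,18,-1],[0,0,0.8,24,-1],[0,0,0.8,24,-1]]]' 55 >/dev/null; python3 av.py; python3 -m crank '[[[0,0,0.2,6,-1],[0,0,0.4,12,-1],[0,0,0.4,12,-1]]]' >/dev/null; python3 av.py
```

```text
t13.75 pos [641.3   71.74 128.66] yaw 154.39 w 0.0116 g 55.0 F [ 2.65  5.1  -2.92] M [ 1.118 -0.547 -0.043] sd 0.014 j7 1.14
t14.35 pos [641.66  72.33 128.28] yaw 142.42 w 0.0114 g 55.0 F [ 4.48  6.79 -4.62] M [ 1.439 -0.996 -0.026] sd 0.029 j7 0.95
```

The side force shows the true axis about 3.5 mm further along +x (x≈644.3), which agrees with the bed's end edges. I'll open, shift and regrip.

```bash
python3 -m crank '[[[0,0,0,0,-0.5],[0,0,0,0,-0.5],[-1.5,1,0,0,-0.5],[-2.6,2,0,0,-0.5],[-2.6,2,0,0,-0.5],[-2.6,2,0,0,-1],[-2.6,2,0,0,-1],[-2.6,2,0,0,-1],[-2.6,2,0,0,-1]]]' 55 >/dev/null; python3 av.py; python3 -m crank '[[[0,0,0.2,6,-1],[0,0,0.4,12,-1],[0,0,0.6,18,-1],[0,0,0.6,18,-1]]]' >/dev/null; python3 av.py
```

```text
t15.55 pos [644.47  70.45 128.35] yaw 142.12 w 0.0116 g 55.0 F [ 1.92  0.89 -1.46] M [ 0.153 -0.428  0.014] sd 0.013 j7 0.95
t16.25 pos [644.48  70.52 127.74] yaw 124.21 w 0.0117 g 55.0 F [ 3.37  1.63 -2.11] M [ 0.286 -0.785 -0.042] sd 0.018 j7 0.66
```

```bash
python3 -m crank '[[[0,0.3,0.2,6,-1],[-0.1,0.5,0.4,12,-1],[-0.1,0.5,0.6,18,-1],[-0.1,0.5,0.6,18,-1]]]' >/dev/null; python3 av.py; python3 -m crank '[[[0,0,0.2,6,-1],[0,0,0.4,12,-1],[0,0,0.6,18,-1],[0,0,0.6,18,-1]]]' >/dev/null; python3 av.py
```

```text
t16.95 pos [644.77  70.61 127.27] yaw 106.20 w 0.0123 g 55.0 F [0.78 1.65 1.25] M [ 0.317 -0.191 -0.123] sd 0.022 j7 0.38
t17.65 pos [644.92  70.58 126.77] yaw 88.20 w 0.0116 g 55.0 F [0.   1.8  4.29] M [ 0.391  0.054 -0.126] sd 0.034 j7 0.09
```

```bash
python3 av.py; python3 -m crank '[[[0,0,0.1,4,-1],[0,0,0.2,8,-1],[0,0,0.2,8,-1]]]' >/dev/null; python3 av.py;python3 -m crank '[[[0,0,0.1,4,-1],[0,0,0.2,8,-1],[0,0,0.2,8,-1]]]' >/dev/null; python3 av.py
```

```text
t17.95 pos [644.94  70.57 126.8 ] yaw 88.17 w 0.0117 g 55.0 F [-0.19  2.11  5.68] M [ 0.39   0.11  -0.081] sd 0.021 j7 0.09
t18.55 pos [644.96  70.58 126.55] yaw 80.19 w 0.0117 g 55.0 F [0.29 2.04 5.22] M [0.367 0.029 0.016] sd 0.014 j7 -0.03
t19.15 pos [645.01  70.55 126.3 ] yaw 72.18 w 0.0116 g 55.0 F [0.62 2.08 4.65] M [ 0.373 -0.055  0.069] sd 0.021 j7 -0.16
```

```bash
for i in 1 2 3; do python3 -m crank '[[[0,0,0.1,4,-1],[0,0,0.2,8,-1],[0,0,0.2,8,-1]]]' >/dev/null; python3 av.py; done
```

```text
t19.75 pos [645.05  70.55 126.08] yaw 64.15 w 0.0118 g 55.0 F [1.68 1.63 5.13] M [ 0.34  -0.232  0.096] sd 0.013 j7 -0.28
t20.35 pos [645.04  70.51 125.83] yaw 56.14 w 0.0113 g 55.0 F [2.64 1.63 4.76] M [ 0.324 -0.459  0.1  ] sd 0.03 j7 -0.41
t20.95 pos [645.04  70.49 125.61] yaw 48.15 w 0.0116 g 55.0 F [4.39 1.33 3.79] M [ 0.234 -0.781  0.131] sd 0.022 j7 -0.53
```

```bash
python3 -m crank '[[[0,0,0,0,-0.5],[0,0,0,0,-0.5],[0,0,0,0,-0.5]]]' >/dev/null; python3 av.py; python3 -m crank '[[[0.5,0.4,0,0,-0.5],[0.5,0.4,0,0,-1],[0.5,0.4,0,0,-1],[0.5,0.4,0,0,-1],[0.5,0.4,0,0,-1]]]' 55 >/dev/null; python3 av.py; for i in 1 2; do python3 -m crank '[[[0,0,0.1,4,-1],[0,0,0.2,8,-1],[0,0,0.2,8,-1]]]' >/dev/null; python3 av.py; done
```

```text
t21.55 pos [644.69  70.49 125.41] yaw 48.12 w 0.0219 g 0.0 F [-0.43 -0.13  0.11] M [-0.095  0.086 -0.003] sd 0.03 j7 -0.53
t22.35 pos [645.39  70.73 125.51] yaw 48.12 w 0.0116 g 55.0 F [-0.7   0.89  0.66] M [0.011 0.327 0.1  ] sd 0.025 j7 -0.53
t22.95 pos [645.47  70.7  125.28] yaw 40.17 w 0.0115 g 55.0 F [-0.63  0.2  -0.16] M [-0.006  0.217  0.13 ] sd 0.025 j7 -0.66
t23.55 pos [645.49  70.58 125.08] yaw 32.17 w 0.0112 g 55.0 F [ 0.55  0.16 -1.63] M [-0.109 -0.022  0.145] sd 0.034 j7 -0.78
```

```bash
for i in 1 2 3; do python3 -m crank '[[[0,0,0.1,4,-1],[0,0,0.2,8,-1],[0,0,0.2,8,-1]]]' >/dev/null; python3 av.py; done
```

```text
t24.15 pos [645.52  70.53 124.88] yaw 24.17 w 0.0114 g 55.0 F [ 1.38 -0.64 -2.83] M [-0.271 -0.236  0.178] sd 0.029 j7 -0.90
t24.75 pos [645.49  70.52 124.66] yaw 16.17 w 0.0116 g 55.0 F [ 2.77 -1.83 -4.46] M [-0.466 -0.491  0.201] sd 0.032 j7 -1.03
t25.35 pos [645.48  70.42 124.45] yaw 8.16 w 0.0116 g 55.0 F [ 3.57 -2.73 -6.46] M [-0.74  -0.665  0.229] sd 0.026 j7 -1.15
```

```bash
python3 -m crank '[[[0,0,0,0,-0.6],[0,0,0,0,-0.6],[-0.6,0.5,0.5,0,-0.6],[-0.6,0.5,0.5,0,-0.6],[-0.6,0.5,0.5,0,-1],[-0.6,0.5,0.5,0,-1],[-0.6,0.5,0.5,0,-1]]]' 30 >/dev/null; python3 av.py; python3 -m crank '[[[0,0,-0.3,-8,-1],[0,0,-0.5,-16,-1],[0,0,-0.8,-24,-1],[0,0,-1.1,-32,-1],[0,0,-1.3,-40,-1],[0,0,-1.6,-48,-1],[0,0,-1.9,-56,-1],[0,0,-2.1,-64,-1],[0,0,-2.4,-72,-1],[0,0,-2.7,-80,-1],[0,0,-2.7,-80,-1]]]' >/dev/null; python3 av.py; python3 -m crank '[[[0,0,0,0,-0.6],[0,0,0,0,-0.6],[0,0,0,0,-0.6]]]' >/dev/null; python3 av.py
```

```text
t26.35 pos [644.92  70.21 124.09] yaw 8.13 w 0.0116 g 30.0 F [-0.88  0.74  1.21] M [0.061 0.339 0.243] sd 0.03 j7 -1.15
t27.75 pos [644.87  70.26 126.51] yaw 88.02 w 0.0119 g 30.0 F [ 0.35  1.75 -2.21] M [ 0.203 -0.096  0.294] sd 0.039 j7 0.09
t28.35 pos [644.95  70.03 126.77] yaw 88.11 w 0.0172 g 0.0 F [-0.13  0.3   0.03] M [-0.095  0.05  -0.015] sd 0.019 j7 0.09
```

The stationary readings lie anywhere inside the friction cone, because the tool overshoots at each stop. I need the torque while it is moving. I'll regrip, sweep back with a reading in every row, then sweep forward.

```bash
cat > q.py <<'E'
from h import *
s=r.read_state();M=R.from_quat(s['eef_rot']).as_matrix()
print("%.2f rot %.1f Mz %.3f F"%(s['time'],178.12-np.degrees(np.arctan2(M[1,0],M[0,0])),s['torque'][2]),s['ft_force'].round(1),"%.1f %.4f"%(s['ee_pos'][2]*1e3,s['width']))
E
python3 -m crank '[[[0,0,0,0,-1],[0,0,0,0,-1],[0,0,0,0,-1]]]' 40 >/dev/null; python3 q.py
for i in 1 2 3 4 5 6 7 8 9 10; do python3 -m crank '[[[0,0,-0.13,-4,-1]]]' >/dev/null; python3 q.py; done
for i in 1 2 3 4 5 6 7 8 ; do python3 -m crank '[[[0,0,0.13,4,-1]]]' >/dev/null; python3 q.py; done
```

```text
28.65 rot 90.0 Mz 0.185 F [-0.6  0.4  0.4] 126.7 0.0115
28.75 rot 86.0 Mz -0.205 F [0.6 0.2 0.6] 126.8 0.0118
28.85 rot 81.9 Mz -0.233 F [-0.8 -0.6 -0.2] 127.0 0.0119
28.95 rot 77.9 Mz -0.219 F [ 0.4  0.9 -1.1] 127.1 0.0120
29.05 rot 73.9 Mz -0.175 F [ 1.9 -0.3 -1.2] 127.1 0.0118
29.15 rot 69.9 Mz -0.138 F [ 1.2  0.5 -3.2] 127.2 0.0117
29.25 rot 65.8 Mz -0.007 F [ 0.5  0.9 -3. ] 127.2 0.0119
29.35 rot 61.9 Mz -0.066 F [ 0.5 -0.1 -2.7] 127.4 0.0118
29.45 rot 57.9 Mz -0.093 F [ 1.  -0.4 -2.6] 127.5 0.0118
29.55 rot 53.9 Mz -0.009 F [ 1.2  0.7 -2.5] 127.6 0.0119
29.65 rot 49.8 Mz -0.064 F [ 1.3 -0.5 -2.2] 127.8 0.0121
29.75 rot 53.9 Mz -0.006 F [ 1.1  0.4 -2.5] 127.6 0.0120
29.85 rot 58.2 Mz 0.026 F [ 0.7  0.5 -1.6] 127.5 0.0119
29.95 rot 62.2 Mz 0.053 F [ 0.8  0.3 -2.2] 127.4 0.0119
30.05 rot 66.2 Mz 0.033 F [ 0.7 -0.2 -2.4] 127.2 0.0116
30.15 rot 70.2 Mz 0.106 F [ 1.   0.  -1.5] 127.1 0.0117
30.25 rot 74.2 Mz 0.213 F [0.1 0.3 0.2] 127.1 0.0116
30.35 rot 78.2 Mz 0.307 F [ 0.3  0.  -0.7] 127.1 0.0119
30.45 rot 82.2 Mz 0.262 F [-0.8 -0.5 -0.1] 127.0 0.0118
```

Moving readings show the touch clearly at about 67° of turn: about 0.05 N m below that, rising steeply above. My earlier stationary readings hid it, so that sweep went about 13° beyond a quarter turn. I'll back off to free turning and find the touch again finely.

```bash
python3 -m crank '[[[0,0,-0.2,-6,-1],[0,0,-0.5,-14,-1],[0,0,-0.8,-24,-1],[0,0,-0.8,-24,-1]]]' 40 >/dev/null; 
for i in 1 2 3 4 5 6 7 8 9 10 11 12 13 14; do python3 -m crank '[[[0,0,0.05,1.5,-1]]]' >/dev/null; python3 q.py; done
```

```text
30.95 rot 59.7 Mz 0.042 F [ 1.6 -0.3 -4.5] 127.4 0.0121
31.05 rot 61.3 Mz 0.047 F [ 2.2  0.8 -3.5] 127.4 0.0116
31.15 rot 62.8 Mz 0.062 F [ 1.2  0.5 -5.1] 127.4 0.0121
31.25 rot 64.2 Mz 0.103 F [ 1.5  0.4 -5.6] 127.4 0.0116
31.35 rot 65.7 Mz 0.079 F [ 1.8 -1.2 -6.8] 127.3 0.0117
31.45 rot 67.1 Mz 0.059 F [ 2.8  1.  -7.1] 127.3 0.0119
31.55 rot 68.6 Mz 0.025 F [ 2.7  1.  -7.7] 127.2 0.0114
31.65 rot 70.1 Mz 0.066 F [ 2.9 -0.2 -7.8] 127.2 0.0119
31.75 rot 71.6 Mz 0.128 F [ 2.6  0.  -7.5] 127.2 0.0117
31.85 rot 73.1 Mz 0.087 F [ 2.9 -0.2 -7.2] 127.2 0.0116
31.95 rot 74.6 Mz 0.124 F [ 1.3  0.7 -7.2] 127.2 0.0117
32.05 rot 76.1 Mz 0.153 F [ 2.5 -0.4 -6.7] 127.2 0.0117
32.15 rot 77.6 Mz 0.232 F [ 1.4 -0.2 -7.2] 127.2 0.0118
32.25 rot 79.1 Mz 0.212 F [ 1.8 -0.  -5.3] 127.2 0.0115
```

```bash
python3 -m crank '[[[0,0,-0.3,-8,-1],[0,0,-0.5,-16,-1],[0,0,-0.7,-21,-1],[0,0,-0.7,-21,-1]]]' 40 >/dev/null; 
for i in 1 2 3 4 5 6 7 8 9 10 ; do python3 -m crank '[[[0,0,0.08,2.5,-1]]]' >/dev/null; python3 q.py; done
```

```text
32.75 rot 60.7 Mz 0.054 F [ 2.7  0.4 -8.7] 127.5 0.0112
32.85 rot 63.3 Mz 0.031 F [ 3.4 -0.3 -9.9] 127.4 0.0115
32.95 rot 65.8 Mz 0.063 F [ 3.4  0.9 -9.5] 127.4 0.0117
33.05 rot 68.3 Mz 0.048 F [ 3.  -0.1 -8.9] 127.3 0.0119
33.15 rot 70.8 Mz 0.056 F [ 3.5  0.4 -7.9] 127.2 0.0118
33.25 rot 73.3 Mz 0.098 F [ 2.6  0.7 -8.6] 127.2 0.0117
33.35 rot 75.8 Mz 0.188 F [ 1.5 -0.8 -7.8] 127.2 0.0117
33.45 rot 78.3 Mz 0.283 F [ 2.   0.2 -7. ] 127.2 0.0118
33.55 rot 80.8 Mz 0.316 F [ 1.1 -0.  -7.6] 127.2 0.0119
33.65 rot 83.3 Mz 0.271 F [ 1.   0.3 -6.9] 127.0 0.0118
```

```bash
for i in 1 2 3 4 5 6 7 8 9 10 11 12; do python3 -m crank '[[[0,0,0.13,4,-1]]]' 55 >/dev/null; python3 q.py; done
```

```text
33.75 rot 87.3 Mz 0.335 F [ 1.2 -0.3 -7.1] 126.9 0.0117
33.85 rot 91.4 Mz 0.303 F [ 1.4 -0.1 -7. ] 126.8 0.0117
33.95 rot 95.4 Mz 0.344 F [ 0.5  0.  -6.7] 126.7 0.0117
34.05 rot 99.4 Mz 0.345 F [ 0.7 -0.7 -7. ] 126.6 0.0117
34.15 rot 103.4 Mz 0.401 F [ 1.4  0.  -6.8] 126.5 0.0115
34.25 rot 107.4 Mz 0.347 F [ 1.3 -0.3 -6.9] 126.4 0.0116
34.35 rot 111.4 Mz 0.356 F [ 0.7 -1.3 -7.2] 126.2 0.0120
34.45 rot 115.4 Mz 0.336 F [ 1.4 -1.3 -6.1] 126.1 0.0117
34.55 rot 119.4 Mz 0.335 F [ 0.8 -0.  -6.8] 126.0 0.0114
34.65 rot 123.4 Mz 0.403 F [ 0.6 -1.  -5.4] 125.8 0.0118
34.75 rot 127.4 Mz 0.403 F [ 0.9 -0.1 -5.3] 125.7 0.0117
34.85 rot 131.4 Mz 0.444 F [ 1.3 -0.7 -6.4] 125.6 0.0117
```

The load is confirmed: a sharp rise from about 70°, then slow growth, so the touch is at about 69.5°. Target is 159.5° of knob; with about 3° of lead in the grip, the tool should reach about 162.5°. Finishing smoothly.

```bash
python3 -m crank '[[[0,0,0.13,4,-1],[0,0,0.27,8,-1],[0,0,0.4,12,-1],[0,0,0.53,16,-1],[0,0,0.67,20,-1],[0,0,0.8,24,-1],[0,0,0.9,27,-1],[0,0,1,29,-1]]]' 55 >/dev/null; python3 q.py
for i in 1 2 ; do python3 -m crank '[[[0,0,0.03,1,-1]]]' >/dev/null; python3 q.py; done; python3 av.py
```

```text
35.65 rot 160.3 Mz 0.475 F [ 0.  -1.2 -4.1] 124.7 0.0118
35.75 rot 161.2 Mz 0.491 F [-1.1 -0.9 -4.3] 124.7 0.0115
35.85 rot 162.1 Mz 0.503 F [-1.2 -0.8 -2.1] 124.7 0.0111
t36.15 pos [644.85  70.15 124.61] yaw 16.12 w 0.0116 g 55.0 F [-2.75 -0.15 -0.5 ] M [-0.158  0.744  0.41 ] sd 0.036 j7 -1.03
```

```bash
python3 -m crank '[[[0,0,0,0,-0.5],[0,0,0,0,0],[0,0,0,0,0],[0,0,0,0,0],[0,0,0,0,0],[0,0,0,0,0],[0,0,-25,0,0],[0,0,-60,0,0],[0,0,-90,0,0],[-40,-15,-100,0,0],[-80,-30,-100,0,0],[-120,-45,-100,0,0],[-160,-60,-100,0,0],[-190,-60,-100,0,0],[-190,-60,-100,0,0],[-190,-60,-100,0,0]]]'
python3 - <<'E'
from h import *
t=r.camera("top");s=r.camera("scene")
a=cv2.resize(t["image"][105:215,285:340],None,fx=5,fy=5,interpolation=cv2.INTER_CUBIC)
b=cv2.resize(s["image"][202:312,300:378],None,fx=5,fy=5,interpolation=cv2.INTER_CUBIC)
cv2.imwrite("pics/crop5.png",np.hstack([a,b])[:,:,::-1])
im=t["image"]
m=(im.max(2)<55); v,u=np.nonzero(m);k=(v>125)&(v<160)&(u>300)&(u<318);u,v=u[k],v[k]
print(len(u),np.linalg.eigh(np.cov(u,v))[1][:,1],plane(t,u.mean(),v.mean(),.142))
E
```

```text
time: 37.75
ee_pos: [0.4447, 0.075, 0.2243]
eef_rot: [0.99, 0.141, 0.001, -0.002]
ft_force: [-0.2, 0.8, -0.8]
width: 0.0434
grip_force: 0.0
94 [0.21195528 0.97727937] [0.63921116 0.07026401 0.142     ]
```

View pics/crop5.png

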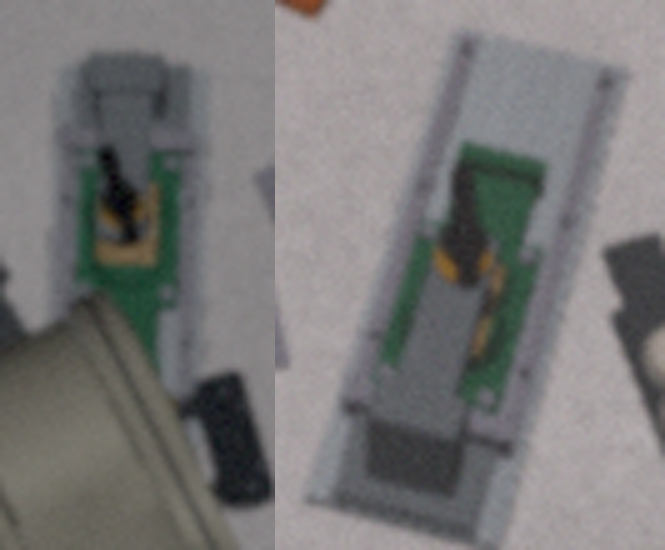

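The bar now lies about 20° off lengthwise (left crop, from (105,150) to (138,240)), as expected for about 159° of turn. The mould is still home and the gripper is clear.

```bash
python3 -c "
from bench import r
print(r.close_job())"
```

```text
the job is handed in; nothing more can be done
None
```

The job is handed in at about 38 s, with the mould home against the stop, the knob about a quarter turn past touch (within a few degrees) and the gripper clear; but before I had found the touch I turned the knob about 13° beyond a quarter turn, so I backed it off and tightened it again, and that may count against "no more".

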